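# Complete the cup stand and hold it up off the counter

## Task

Hang the loose espresso cup by its handle on the free arm of the cup stand and let go of it, so that the stand carries its pair. Then take the stand by the loop at its top, lift it with both cups at least 5 cm clear of the counter so that the counter under it can be wiped, and finish while still holding it there, level and still; do not put it down or let go. Do not knock the stand over, and leave the candle, the ribbon and the gift box where they are.

Things in the scene. Friction and masses are not known exactly. Their poses are not given: they have to be found in the camera images.
- cup: Loose white china espresso cup, 130 g, upright on the counter, its handle pointing anywhere. Body 60 mm across, 65 mm high, straight-sided above 34 mm, wall 4 mm, open top. Handle: an angular ear of 8 mm round section on the +y side, reaching 68 mm from the cup's axis near its level top bar, 8 to 63 mm above the underside. Origin: centre of the underside; z up through the mouth, y to the handle.
- cup_eye (a point): Point in the opening of the loose cup's handle: 43 mm from the cup's axis along its +y, 40 mm above its underside. Here the opening reaches from 30 to 53 mm from the axis and, upwards, to the underside of the top bar 54 mm above the cup's underside; it is 30 to 50 mm at 30 mm height. It passes through along the cup's x.
- hung_cup: The second, identical cup, hanging by its handle on the taken arm of the stand, handle up, mouth to the side, its z axis about 66 degrees from vertical; origin and axes as for the loose cup. It is loose and can swing.
- hung_eye (a point): The same point in the opening of the hanging cup's handle.
- stand: Cup stand, 400 g empty: wooden base 160 mm across, 16 mm thick; upright 10 mm rod; two 8 mm wire arms of dark steel, one each way, level at 160 mm height out to 62 mm, then turned up at 47 degrees to a 10 mm ball tip; a loop on top. Origin: centre of the base's underside, z up, x along the free arm, -x along the taken one. A cup let go on an arm tips, mouth sideways, and swings for 3 s.
- free_seat (a point): Point on the axis of the free arm's level part, 52 mm out from the rod's axis, 160 mm above the base's underside: where the cup's handle is to hang.
- free_tip (a point): Centre of the ball at the free arm's upturned tip, 88 mm out from the rod's axis, 188 mm above the base's underside.
- taken_seat (a point): Point on the axis of the taken arm's level part, 52 mm out from the rod's axis, 160 mm above the base's underside.
- loop (a point): Centre of the wooden grip on the top bar of the stand's carrying loop, on the stand's axis, 205 mm above the base's underside. The grip is a bar of square section, 16 by 16 mm, 46 mm long along the stand's x, its sides facing the stand's y and -y. The loop is of 10 mm round dark steel rod in the stand's xz plane, 82 mm wide overall, with 18 mm of open space under the grip.
- candle: Bystander: amber glass candle jar with a wooden lid, 73 mm across, 76 mm high. Origin: centre of the underside.
- ribbon: Bystander: flat spool of ribbon, 68 mm across, 30 mm high. Origin: centre of the underside.
- gift: Bystander: small wrapped gift box with a bow, 85 by 65 by 50 mm, 66 mm high with the bow. Origin: centre of the underside.

How it is judged:
By the outcome, as a careful person would: the job done as asked, in the order asked, and still so for the second after the job is handed in, while the arm keeps its last pose, push and grip.
It also fails if it takes over 54 s, if anything falls off the work surface, if the arm or the gripper's body presses on something with over 40 N, if the wrist force passes 120 N, or if a joint passes its speed limit or range.

## Robot

A 6-joint arm with a two-finger parallel gripper is mounted at the origin on the work surface. World frame = base frame: x ahead of the robot, y to its left, z up, the work surface at z = 0. Lengths are in m, angles in rad, forces in N, time in s.
With the tool pointing down it reaches from about 0.325 to 0.9 m from the base axis. Payload 3.5 kg.
Tool frame: the origin (TCP) lies on the mounting face of the last link; the fingertips stand 173 mm ahead of it and the grasp point (between the pads) lies 155 mm ahead of it (robot.tcp_to_grasp is the distance from the TCP to the grasp point, in m); z points along the fingers, y is the line along which they close (so a half turn about z gives the same grasp; the last joint's range is limited). The gripper opens to 85 mm and grips with 20 to 120 N. Pads are 22 mm wide; open, the fingers measure 114 mm over their backs; the gripper's body (76 mm by 85 mm) begins 54 mm behind the grasp point. The pads swing forward as they close: fully open they stand 13 mm farther back than shut.
Start: joints at [-1.409, 0.276, -0.026, 1.268, 0, 1.467], TCP at [0.164, -0.603, 0.405] pointing down, gripper open.
Joint ranges: [-3.12, 3.12], [-0.85, 1.88], [-1.08, 1.24], [-1.95, 2.15], [-1.57, 1.53], [-3.14, 3.14]. Speed limits (rad/s): [2.57, 2.57, 3.14, 3.14, 3.14, 3.14].

## Interface

Orientations are given as a unit quaternion [x, y, z, w].
In Python, from bench import robot, kinematics, state, capture, workorder gives the robot as it stands. Calls block until the motion is done:
- robot.move_ptp(position, orientation): joint-space move of the TCP to a pose.
- robot.move_l(position, frame=None, vel=0.15, contact_N=None): straight line of the TCP; frame=None keeps the orientation; vel is the mean speed in m/s. With contact_N (N) it stops when the force on the tool has changed by that much, and returns True; else False.
- robot.set_joints(angles): joint-space move.
- robot.command_gripper(opening, effort=None): finger opening in m; effort is the grip in N (None keeps the last); returns when the fingers have stopped.
- robot.hold(seconds).
- kinematics.solve_ik(position, orientation): joint angles nearest the present ones, or None.
- state(): the state.
- capture(name): name is "scene" or "top" or "wrist"; returns a dict with "pixels" (480x640x3 uint8, red, green, blue), "fx", "fy", "cx", "cy" (pixels), "R" (3x3) and "t" (3): a world point X has camera coordinates R X + t; the wrist camera has in their place "hand_eye" (4x4, takes a point from camera to tool coordinates, whose origin is the TCP and whose axes are the flange's). Camera axes: x right, y down, z forward; pixel columns grow to the right and rows downward; lengths in m; the calibration is good to about 2 mm. A picture is of the moment at which its call begins: read the wrist's pose just before it. There is no depth.
A pose or a line that the arm cannot do raises robot.Unreachable and nothing moves.
- workorder.close_job(): hands the job in; it is judged then, once.
The state is a dict: "time_s": time; "joint_pos": joint angles; "joint_velocities": joint speeds; "joint_efforts": joint torques, N m; "tool_pos": TCP position; "ee_rot": TCP orientation; "wrist_force": force on the tool from outside, world axes, zero at the start; "ft_torque": the same for the moment, N m; "grip_width": finger opening in m; "finger_force": force on a finger pad.
Only numpy, scipy, OpenCV 4.12 (cv2) and the standard library are available. Lean on these libraries where they do the work, as an engineer would, in place of code of your own. Each camera call takes 0.05 s, during which the arm holds its last target. There are 200 camera calls.

## Working session

There is one attempt and no reset: what is moved stays moved. The work goes in short steps, each a Python script; the robot and the scene stay as the last script left them, time stands still between calls to the robot, and variables do not carry over. Pictures are saved under pics/ and viewed, at most 10 in all, crops included, and the job is handed in when it is done.

```bash
ls; mkdir -p pics
python3 - <<'E'
from bench import robot, kinematics, state, capture, workorder
import cv2,numpy as np
for n in ("scene","top"):
    c=capture(n); cv2.imwrite(f"pics/{n}0.png",c["pixels"][:,:,::-1]); print(n,c["fx"],c["fy"],c["cx"],c["cy"],np.round(c["R"],4).tolist(),np.round(c["t"],4).tolist())
s=state(); print(s["time_s"],s["tool_pos"],s["ee_rot"],s["grip_width"])
print(capture("wrist")["hand_eye"])
E
```

```text
pics
scene 609.6455392281139 609.6455392281139 325.10978243777686 239.41580112989803 [[0.0926, 0.9955, -0.018], [0.6687, -0.0756, -0.7397], [-0.7377, 0.0565, -0.6727]] [0.0003, -0.269, 1.6726]
top 478.9450734954035 478.9450734954035 323.1557381663794 237.10220026264824 [[-0.0147, -0.9995, -0.0296], [-0.9922, 0.0182, -0.1236], [0.124, 0.0275, -0.9919]] [-0.0343, 0.5723, 0.9788]
0.1 [ 0.1634894  -0.60286322  0.4036389 ] [ 9.91249487e-01  1.31997726e-01 -2.60716335e-05 -1.02683517e-03] 0.0851212336263017
[[ 2.34160823e-04 -9.50783677e-01 -3.09855360e-01  7.88084167e-02]
 [ 9.99999937e-01  1.39760313e-04  3.26858906e-04 -1.00244502e-03]
 [-2.67466630e-04 -3.09855417e-01  9.50783650e-01  2.96003324e-02]
 [ 0.00000000e+00  0.00000000e+00  0.00000000e+00  1.00000000e+00]]
```

View pics/scene0.png

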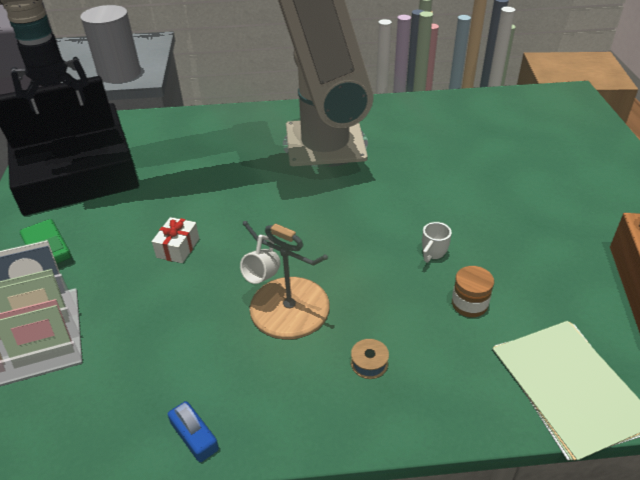

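View pics/top0.png

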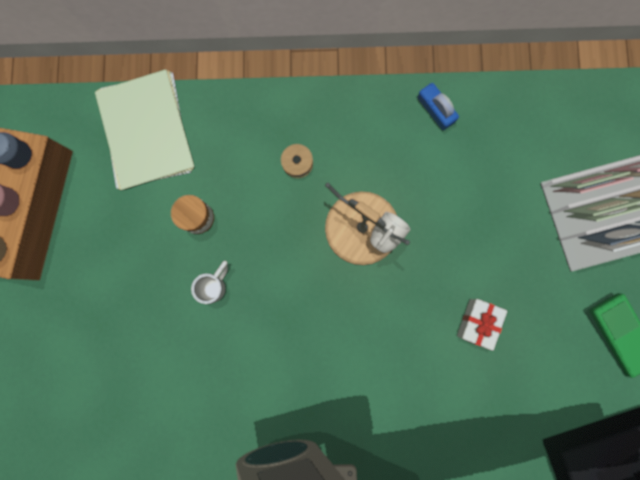

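The scene picture shows the cup at about (436,240), the stand base at (290,306), the free tip at (324,260) and the loop grip at (284,232). In the top picture the cup is at (208,288) with its handle toward (225,265). The base is at (361,229), the free tip at (328,186) and the taken tip at (408,241). I'll enlarge these areas.

```bash
cat > h.py <<'E'
import numpy as np, cv2
from bench import robot, kinematics, state, capture, workorder
from scipy.spatial.transform import Rotation as Ro
def cam(name):
    s=state(); c=capture(name)
    if name=="wrist":
        H=np.array(c["hand_eye"]); Rt=Ro.from_quat(s["ee_rot"]).as_matrix()
        Rc=Rt@H[:3,:3]; p=Rt@H[:3,3]+s["tool_pos"]
        c["R"]=Rc.T; c["t"]=-Rc.T@p
    c["R"]=np.array(c["R"]); c["t"]=np.array(c["t"]); return c
def ray(c,u,v):
    d=c["R"].T@np.array([(u-c["cx"])/c["fx"],(v-c["cy"])/c["fy"],1]); return -c["R"].T@c["t"],d/np.linalg.norm(d)
def plane(c,u,v,z):
    o,d=ray(c,u,v); return o+d*(z-o[2])/d[2]
def tri(obs):
    A=np.zeros((3,3));b=np.zeros(3);L=[]
    for c,u,v in obs:
        o,d=ray(c,u,v);P=np.eye(3)-np.outer(d,d);A+=P;b+=P@o;L.append((o,P))
    X=np.linalg.solve(A,b); return X,[np.linalg.norm(P@(X-o)) for o,P in L]
def proj(c,X):
    p=c["R"]@np.asarray(X)+c["t"]; return np.array([c["fx"]*p[0]/p[2]+c["cx"],c["fy"]*p[1]/p[2]+c["cy"]])
def down(yaw):  # tool z down, tool y (closing) at heading yaw in world
    y=np.array([np.cos(yaw),np.sin(yaw),0]);z=np.array([0,0,-1.]);x=np.cross(y,z)
    return Ro.from_matrix(np.c_[x,y,z]).as_quat()
G=robot.tcp_to_grasp
E
python3 - <<'E'
from h import *
t=cv2.imread("pics/top0.png");s=cv2.imread("pics/scene0.png")
def crop(i,u,v,w,h,k): return cv2.resize(i[v:v+h,u:u+w],(w*k,h*k),interpolation=cv2.INTER_CUBIC)
a=np.zeros((600,800,3),np.uint8)
a[0:300,0:400]=crop(t,315,175,100,75,4)
a[0:300,400:800]=crop(t,180,250,80,60,5)
a[300:600,0:400]=crop(s,235,215,100,75,4)
a[300:600,400:800]=crop(s,400,215,80,60,5)
cv2.imwrite("pics/z1.png",a)
ct=cam("top");cs=cam("scene")
# base: wood mask
for n,c,roi in(("top",ct,(315,180,95,95)),("scene",cs,(240,272,95,70))):
    u,v,w,h=roi;p=c["pixels"][v:v+h,u:u+w].astype(int)
    m=((p[:,:,0]>p[:,:,1]+15)&(p[:,:,0]>110)).astype(np.uint8)
    cn=max(cv2.findContours(m,cv2.RETR_EXTERNAL,cv2.CHAIN_APPROX_NONE)[0],key=cv2.contourArea)
    e=cv2.fitEllipse(cv2.convexHull(cn));q=e[0][0]+u,e[0][1]+v;print(n,"base",q,e[1],plane(c,*q,.016))
p=ct["pixels"][250:310,180:260].astype(int);m=(p[:,:,0]>p[:,:,1]-12).astype(np.uint8)
cn=max(cv2.findContours(m,cv2.RETR_EXTERNAL,cv2.CHAIN_APPROX_NONE)[0],key=cv2.contourArea)[:,0]
print(cn.min(0)+[180,250],cn.max(0)+[180,250])
E
```

```text
top base (361.6813087463379, 227.8009796142578) (71.7045669555664, 72.01216888427734) [ 0.5927155  -0.12664603  0.016     ]
scene base (289.41584396362305, 307.1584587097168) (59.95878982543945, 78.76873779296875) [ 0.60625217 -0.12739317  0.016     ]
[192 261] [226 302]
```

View pics/z1.png

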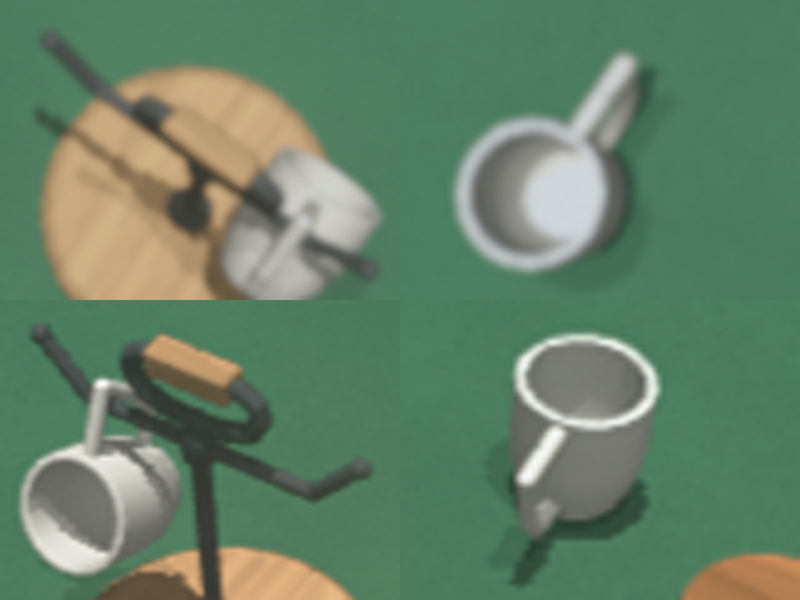

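The enlarged crops show the following:

| Point | Top picture | Scene picture |
|---|---|---|
| Free tip | (327,185) | (325.5,257) |
| Taken tip | (407.5,242) | (245,223) |
| Grip centre | (369.5,212.5) | (282.5,232.5) |
| Cup rim centre | (205.6,288.6) | (437.4,231) |
| Handle end | (225.4,262) | (425.4,251) |

I'll triangulate these next.

Run:
```python
from h import *
ct=cam("top");cs=cam("scene")
for n,a,b in(("free",(326.9,184.7),(325.1,256.5)),("taken",(407.1,241.7),(244.7,222.7)),("grip",(369.2,212.2),(282.2,232.2)),("rim",(205.2,288.2),(437,230.7)),("hand",(225,261.6),(425,250.7))):
    X,r=tri([(ct,*a),(cs,*b)]);print(n,X.round(4),np.round(r,4))
    z={"free":.188,"taken":.188,"grip":.21,"rim":.065,"hand":.06}[n]
    print("   ",plane(ct,*a,z).round(4),plane(cs,*b,z).round(4))
s=state();print(Ro.from_quat(s["ee_rot"]).as_matrix().round(3))
```

```text
free [ 0.6484 -0.0567  0.188 ] [0.0005 0.0005]
    [ 0.6484 -0.0562  0.188 ] [ 0.6484 -0.0572  0.188 ]
taken [ 0.5415 -0.1976  0.1881] [0. 0.]
    [ 0.5415 -0.1976  0.188 ] [ 0.5414 -0.1977  0.188 ]
grip [ 0.5935 -0.1297  0.2035] [0.0008 0.0008]
    [ 0.5923 -0.1301  0.21  ] [ 0.6009 -0.1288  0.21  ]
rim [0.4672 0.1972 0.0638] [0.0009 0.0009]
    [0.4672 0.1978 0.065 ] [0.4687 0.1959 0.065 ]
hand [0.5213 0.159  0.0599] [0.0001 0.0001]
    [0.5213 0.1589 0.06  ] [0.5215 0.1591 0.06  ]
[[ 0.965  0.262 -0.   ]
 [ 0.262 -0.965  0.001]
 [ 0.    -0.001 -1.   ]]
```

The checks agree: the tips are 177 mm apart (176 expected) at 188 mm height, and the handle reach is 66 mm. The cup's heading of -35° is nearly the -37° it needs to hang. Grasping now.

```bash
cat >> h.py <<'E'
C=np.array([.5950,-.1271]); PS=np.arctan2(.1409,.1069); XS=np.array([np.cos(PS),np.sin(PS)]); YS=np.array([-XS[1],XS[0]])
GH=0.056
YAW=PS
E
python3 - <<'E'
from h import *
cup=np.array([.4674,.1971]); hd=np.deg2rad(-35.2); 
best=None
for k in (0,np.pi):
    for nm,xy,y in(("pick",cup,hd+np.pi/2+k),("hang",C+.052*XS+.043*YS,PS+k),("loop",C,PS+np.pi/2+k),("loop2",C,PS-np.pi/2+k)):
        q=kinematics.solve_ik([*xy,.2+G],down(y)); print(k,nm,None if q is None else np.round(q,2))
E
```

```text
0 pick [ 0.27  0.1  -0.35  1.12  0.    0.89]
0 hang [-0.21  0.25 -0.16  1.15  0.    0.44]
0 loop [-0.32  0.28 -0.13  1.16  0.   -1.24]
0 loop2 [-0.32  0.28 -0.13  1.16  0.    1.9 ]
3.141592653589793 pick [ 0.27  0.1  -0.35  1.12  0.   -2.26]
3.141592653589793 hang [-0.21  0.25 -0.16  1.15  0.   -2.7 ]
3.141592653589793 loop [-0.32  0.28 -0.13  1.16  0.    1.9 ]
3.141592653589793 loop2 [-0.32  0.28 -0.13  1.16  0.   -1.24]
```

Run:
```python
from h import *
cup=np.array([.4674,.1971]); q=down(np.deg2rad(54.8))
p=state()["tool_pos"]
robot.move_l([p[0],p[1],.46],vel=.3)
robot.move_ptp([*cup,.40],q)
c=cam("wrist");cv2.imwrite("pics/w1.png",c["pixels"][:,:,::-1]);print(proj(c,[*cup,.065]),proj(c,[.5213,.159,.06]))
# check rim via ellipse
print(robot.move_l([*cup,GH+G],vel=.15,contact_N=8),state()["tool_pos"])
robot.command_gripper(.05,40)
s=state();print(s["grip_width"],s["finger_force"],s["time_s"])
```

```text
[320.95125158 223.86391011] [320.94290484 284.92409789]
False [0.4680069  0.19727025 0.21155559]
0.057717144278866546 42.79651572229341 5.525
```

View pics/w1.png

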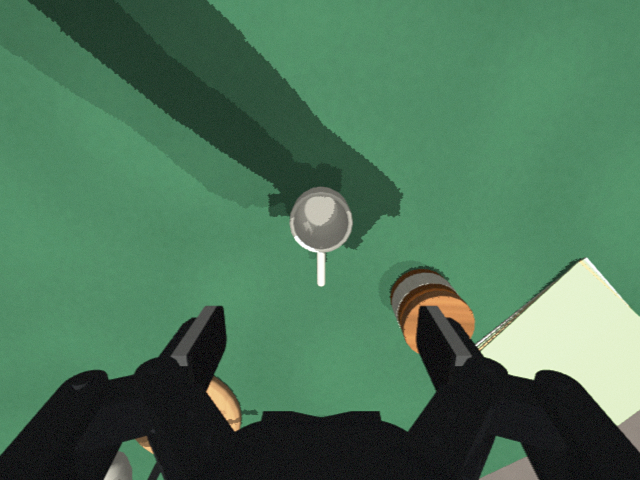

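The wrist picture shows the rim at (321,222) and the handle end at (321,285), matching my prediction to within 2 px. The cup is now gripped. I'll lift it, move to a point just outside the tip, and check handle against tip.

```bash
cat >> h.py <<'E'
def eyepos(xs,ez,ys=.043): # TCP for eye at stand x xs, height ez
    return [*(C+xs*XS+ys*YS), ez-.040+GH+G]
E
python3 - <<'E'
from h import *
p=state()["tool_pos"]
robot.move_l([p[0],p[1],.42],vel=.25)
robot.move_ptp(eyepos(.125,.23),down(PS))
robot.move_l(eyepos(.125,.190),vel=.15)
robot.hold(.3)
s=state();print(s["time_s"],np.array(s["tool_pos"])-eyepos(.125,.19),s["wrist_force"],s["grip_width"])
ct=cam("top");cs=cam("scene");cw=cam("wrist")
np.savez("pics/c2.npz",**{n+k:c[k] for n,c in(("t",ct),("s",cs),("w",cw)) for k in("R","t","fx","fy","cx","cy")})
eye=[*(C+.125*XS),.19]
hb=[*(C+.125*XS+(.043-.068)*YS),.19-.040+.0585]
print(proj(ct,eye),proj(cs,eye),proj(ct,hb),proj(cs,hb))
a=np.zeros((600,800,3),np.uint8)
def crop(c,P,w,h,k):
    u,v=(proj(c,P)-[w/2,h/2]).astype(int);u=min(max(u,0),640-w);v=min(max(v,0),480-h);print("crop",u,v);return cv2.resize(c["pixels"][v:v+h,u:u+w,::-1],(w*k,h*k),interpolation=cv2.INTER_CUBIC)
a[0:300,0:400]=crop(ct,eye,100,75,4)
a[0:300,400:800]=crop(cs,eye,100,75,4)
a[300:600,200:600]=cv2.resize(cw["pixels"][:,:,::-1],(400,300),interpolation=cv2.INTER_AREA)
cv2.imwrite("pics/z2.png",a)
E
```

```text
8.2417 [3.71638061e-04 8.00296964e-05 1.23592077e-03] [-0.49357158 -0.06138444 -1.4155475 ] 0.057781388712247084
[310.93290219 172.90566826] [343.4609532  263.20080109] [318.67642646 159.20115241] [335.8808144 264.3172713]
crop 260 135
crop 293 225
```

View pics/z2.png

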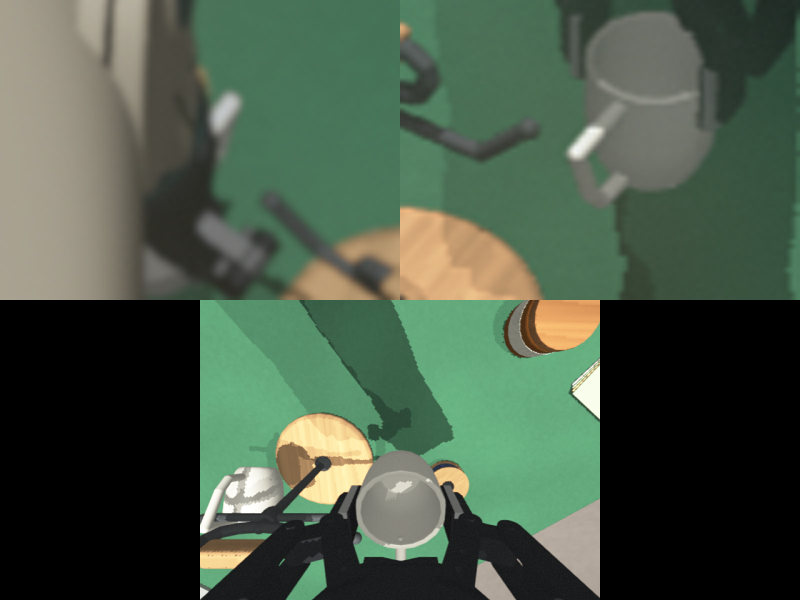

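The handle end is at about (336,264) in the scene and (317,159) in the top picture, where I predicted it. Next I'll thread it along the wire, with contact stops.

Run:
```python
from h import *
for xs,ez in((.090,.189),(.064,.161),(.052,.160)):
    r=robot.move_l(eyepos(xs,ez),vel=.06,contact_N=5)
    s=state();print(xs,r,s["wrist_force"].round(2) if hasattr(s["wrist_force"],"round") else s["wrist_force"],s["time_s"])
    if r: break
cs=cam("scene");ct=cam("top")
a=np.zeros((300,800,3),np.uint8)
a[:,:400]=cv2.resize(cs["pixels"][215:290,250:350,::-1],(400,300),interpolation=cv2.INTER_CUBIC)
a[:,400:]=cv2.resize(ct["pixels"][165:240,300:400,::-1],(400,300),interpolation=cv2.INTER_CUBIC)
cv2.imwrite("pics/z3.png",a)
```

```text
0.09 False [-0.66 -0.36 -0.97] 9.125
0.064 False [ 0.66  0.08 -0.51] 9.9083
0.052 False [ 0.06  0.37 -0.42] 10.2583
```

View pics/z3.png

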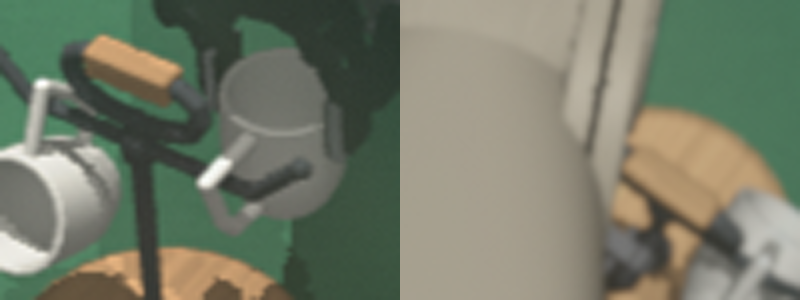

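The arm passes through the handle at (303,261) in the scene, with the tip beyond it on the near side, and there was no contact force. Now I'll lower the cup onto the arm and release it.

Run:
```python
from h import *
r=robot.move_l(eyepos(.052,.145),vel=.03,contact_N=2)
s=state();print(r,s["tool_pos"][2]-eyepos(0,0)[2],s["wrist_force"])
robot.command_gripper(.085)
robot.hold(.3)
p=s["tool_pos"]
print(robot.move_l([p[0],p[1],.46],vel=.15,contact_N=8),state()["wrist_force"])
robot.hold(2.5)
cs=cam("scene");ct=cam("top");print(state()["time_s"])
a=np.zeros((400,800,3),np.uint8)
a[:,:400]=cv2.resize(cs["pixels"][215:315,240:340,::-1],(400,400),interpolation=cv2.INTER_CUBIC)
a[:,400:]=cv2.resize(ct["pixels"][165:265,315:415,::-1],(400,400),interpolation=cv2.INTER_CUBIC)
cv2.imwrite("pics/z4.png",a)
```

```text
True 0.14955083460175983 [-0.46286983  0.18293911  2.9818663 ]
False [-0.30681995  0.8818934  -0.53867971]
15.1333
```

View pics/z4.png

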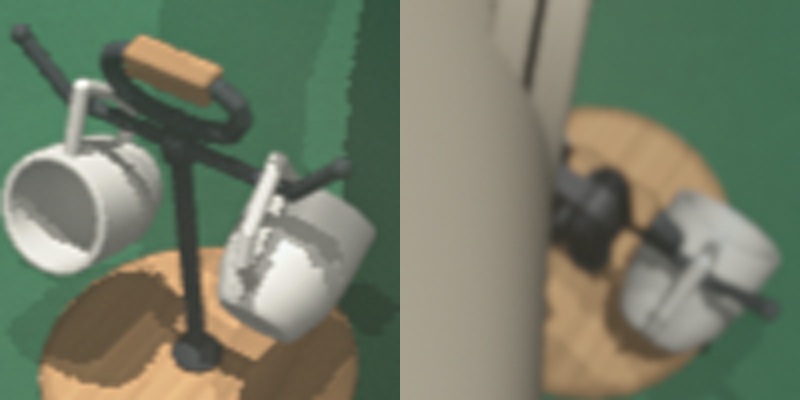

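Both cups hang, one on each arm. The free tip at (326,256) and taken tip at (245,223) have not moved. I'll go above the loop and look once.

Run:
```python
from h import *
robot.move_ptp([*C,.45],down(PS+np.pi/2))
robot.command_gripper(.06)
robot.move_l([*C,.215+G+.06],vel=.2)
robot.hold(.3)
c=cam("wrist");cv2.imwrite("pics/w2.png",c["pixels"][:,:,::-1])
for xs,ys in((.023,.008),(.023,-.008),(-.023,-.008),(-.023,.008)):
    print(proj(c,[*(C+xs*XS+ys*YS),.213]).round(1))
print(state()["time_s"],np.array(state()["tool_pos"])[:2]-C)
```

```text
[332.3 305. ]
[307.1 304.9]
[306.2 235.5]
[333.2 235.5]
17.5917 [ 1.76891828e-04 -6.21890223e-05]
```

View pics/w2.png

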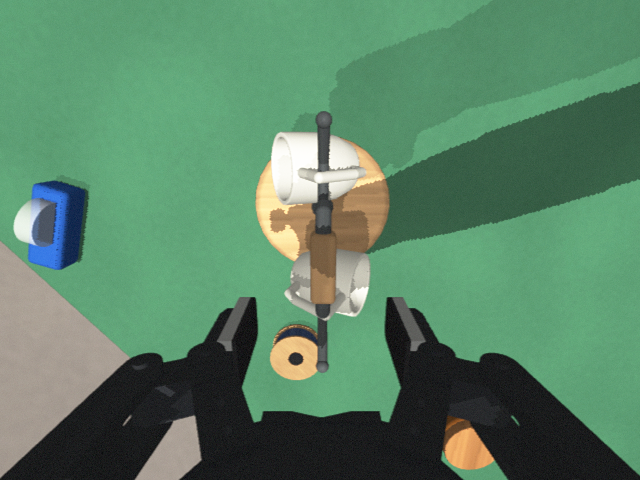

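The grip appears at columns 310–336 and rows 234–304, about 3 px (1.7 mm) toward +y of the stand from where I predicted. I'll correct for that, grip and lift.

Run:
```python
from h import *
P=C+.0017*YS
robot.move_l([*P,.204+G],vel=.08,contact_N=8)
robot.command_gripper(.005,90)
s=state();print(s["grip_width"],s["finger_force"],s["wrist_force"],s["time_s"])
p=np.array(s["tool_pos"])
robot.move_l(p+[0,0,.09],vel=.04)
robot.hold(3)
s=state();print(s["tool_pos"],s["wrist_force"],s["ft_torque"],s["grip_width"],s["time_s"])
cs=cam("scene");cw=cam("wrist")
a=np.zeros((300,800,3),np.uint8)
a[:,:400]=cv2.resize(cs["pixels"][170:320,200:400,::-1],(400,300),interpolation=cv2.INTER_CUBIC)
a[:,400:]=cv2.resize(cw["pixels"][:,:,::-1],(400,300),interpolation=cv2.INTER_AREA)
cv2.imwrite("pics/z5.png",a)
```

```text
0.01451001043806351 88.24961185455322 [ 1.95743025 -0.4295739   0.89175921] 19.1083
[ 0.59418371 -0.12630235  0.44928797] [-0.5415872  -0.65174004 -6.62234462] [-0.00200499  0.05120926  0.01904021] 0.014572527149704577 24.525
```

View pics/z5.png

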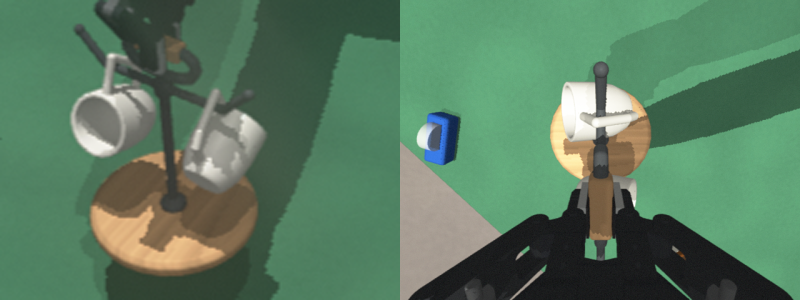

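The stand is up with both cups hanging. The free tip is at about (325,217) and the taken tip at (240,185) in the scene, and the 6.6 N load matches 660 g. I'll check that it's level, then hand in.

Run:
```python
from h import *
cs=cam("scene")
dz=state()["tool_pos"][2]-G-.205
c=C+.001*YS
print(dz,[proj(cs,[*(c+k*.088*XS),.188+dz]).round(1).tolist() for k in(1,-1)],"base",proj(cs,[*c,.016+dz]).round(1))
robot.hold(1);print(np.abs(state()["joint_velocities"]).max())
workorder.close_job()
```

```text
0.08954686270528459 [[324.6, 216.9], [239.9, 184.0]] base [286.9 271. ]
0.014909824220611503
the job is handed in; nothing more can be done
```

The loose cup now hangs on the free arm, and the robot is holding the stand by its loop with both cups, level and about 9 cm above the counter; the job is handed in, with no verdict shown.

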